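Draw the marker from the pen stand

ROBOT

A 6-joint arm with a two-finger parallel gripper is mounted at the origin on a cart in front of the work surface, level with it; the furniture and walls round the work are solid. World frame = base frame: x ahead of the robot, y to its left, z up, the work surface at z = 0. Lengths are in m, angles in rad, forces in N, time in s.
With the tool pointing down it reaches from about 0.275 to 0.75 m from the base axis. Payload 10.2 kg.
Tool frame: the origin (TCP) lies midway between the tips of the shut fingers; the grasp point (between the pads) lies ctrl.hold_point_z behind it (ctrl.hold_point_z is the distance from the TCP to the grasp point, in m); z points along the fingers, y is the line along which they close (so a half turn about z gives the same grasp; the last joint's range is limited). The gripper opens to 85 mm and grips with 20 to 120 N. Pads are 22 mm wide; open, the fingers measure 114 mm over their backs; the gripper's body (76 mm by 85 mm) begins 54 mm behind the grasp point. The pads swing forward as they close: fully open they stand 13 mm farther back than shut.
Start: joints at [-1.424, 0.313, 1.498, -0, 1.331, -0.223], TCP at [0.19, -0.49, 0.195] pointing down, gripper open.
Joint ranges: [-2.94, 2.94], [-0.97, 2.17], [0.19, 2.56], [-1.23, 4.37], [0.02, 3.11], [-2.88, 2.88]. Speed limits (rad/s): [2.39, 2.39, 3.01, 3.14, 3.14, 3.14].

INTERFACE

Orientations are given as a unit quaternion [w, x, y, z].
In Python, from cell import ctrl gives the robot as it stands.
- The arm moves only by the tool servo_tool, never from a script. Its argument "motion" is a list of rows, each an object with "dp": the shift along the tool's x, y, z in m, a list of three; "yaw": the turn about the tool's z in degrees; "hand": the finger opening in m, from 0 to 0.0854. A call has exactly 8 rows; each row shifts and turns the commanded pose from where the row before left it, along the tool's axes as they then stand; what a row does not reach is not made up. A row lasts 1/12 s, in which the tool goes at most 41.7 mm and 7.16 degrees, less where a joint would pass 70% of its speed; a pose out of reach is approached as far as the arm can. A call is refused whole if a number of a shift passes 0.0417 or a number of a turn 7.16, either way. A call with a gripper value outside its range is refused whole. The fingers move at their own pace and stop on an object; "squeeze" is the grip in N (left out, the last holds). Time passes only in rows, so rows that do not move let the fingers close, or fill a call up. It gives the time, the measured TCP pose, the force, the opening and the grip force at its end, in the units of the state.
- ctrl.get_state(): the state, without advancing time (a new reading comes with each control period).
- ctrl.snapshot(name): name is "side" or "top"; returns (picture, depth): 400x640x3 uint8, blue, green, red; 400x640 float32, m along the optical axis (not along the pixel's ray), 0 where there is no reading.
- ctrl.camera_model(name): a dict with "vfov" (degrees; the focal length in pixels is half the picture's height over the tangent of half this angle, whatever the lens; pixels are square), "cx", "cy" (the principal point, pixels), "R" (3x3) and "t" (3): a world point X has camera coordinates R X + t. Camera axes: x right, y down, z forward; pixel columns grow to the right and rows downward; lengths in m; the calibration is good to about 2 mm. A picture is of the moment at which its call begins. camera_model takes no time and is no camera call.
- ctrl.sign_off(): hands the job in; it is judged then, once.
The state is a dict: "time_s": time; "q": joint angles; "dq": joint speeds; "joint_efforts": joint torques, N m; "tool_pos": TCP position; "tool_rot": TCP orientation; "force": force on the tool from outside, world axes, zero at the start; "wrist_torque": the same for the moment, N m; "opening": opening from 0.0 (shut) to 1.0 (fully open); "grasp_force": force on a finger pad.
Only numpy, scipy, OpenCV 4.12 (cv2) and the standard library are available. Lean on these libraries where they do the work, as an engineer would, in place of code of your own. Each camera call takes 0.05 s, during which the arm holds its last target. There are 200 camera calls.

TASK

I keep the marker for marking out copper blanks in the glass tumbler, and someone has put it in the pen stand. Draw it straight up out of the light wooden pen stand, without tipping, lifting or dragging the stand, and put it back in the tumbler. The short scriber stays in the stand, and the stand and the tumbler are left standing upright.

Things in the scene. Friction and masses are not known exactly. Their poses are not given: they have to be found in the camera images.
- marker_centre (a point): marker pen, yellow, straight and round, 122 mm long, 16 mm thick, 18 g. It stands upright in one of the stand's two holes (which one varies), its foot 4 mm above the bench, so its top is about 126 mm above the bench; it may lean up to 5 degrees. The point is the pen's centre, on its axis, half-way along. Its own y axis runs along the pen and points to the lower end (down while the pen stands in the stand). 66 mm of the pen stand free above the stand.
- pen_stand: light free-standing pen stand of plain plywood, 70 g: a foot and a guide plate joined by two end boards, 40 mm (own x) by 110 mm (own y), 60 mm high. Two round upright holes of 20 mm at own y = -25 and +25 mm, x = 0, their floors 4 mm above the bench. Loose: it tips or comes along if a pen is pulled off its axis. Origin: centre of its underside; own z points up.
- scriber_centre (a point): short scriber with dark wooden handle and brass foot, 75 mm long, 16 mm thick, 25 g, standing in the stand's other hole; its top is about 79 mm above the bench. The point is its centre, half-way up. It is to be left there.
- tumbler: straight open glass tumbler, 69 mm outside diameter, about 52 mm clear inside, 92 mm high, inner floor 12 mm above its underside, 0.21 kg, standing upright and loose on the bench. Origin: centre of its underside; z up.

How it is judged:
On the way:
1. the marker is drawn up clear of the stand, which still stands upright (z of marker_centre in the frame of pen_stand above 0.126 m and angle between pen_stand's own z axis and vertical below 0.1 rad), for 0.1 s.
At the end, for the whole second after the job is handed in: The marker rests inside the tumbler (centre within 30 mm of its axis, 45 to 86 mm above its underside); tumbler and pen stand upright on the bench (within 5.7 degrees), the stand within 30 mm of where it was with the scriber still in its hole; all at rest (horizontal distance between marker_centre and tumbler below 0.03 m and z of marker_centre in the frame of tumbler between 0.045 and 0.086 m and angle between each of tumbler, pen_stand's own z axis and vertical below 0.1 rad and height (world z) of each of tumbler, pen_stand below 0.01 m and distance of pen_stand from where it was at the start of the episode below 0.03 m and horizontal distance between scriber_centre and pen_stand below 0.045 m and z of scriber_centre in the frame of pen_stand between 0.03 and 0.055 m and linear speed of each of marker, tumbler, pen_stand below 0.03 m/s); the robot touches nothing.
It fails at once if the pen stand is tipped by more than 14 degrees (angle between pen_stand's own z axis and vertical above 0.25 rad).
It fails at once if the pen stand is lifted more than 20 mm off the bench (height (world z) of pen_stand above 0.02 m).
It fails at once if the tumbler is tipped by more than 20 degrees (angle between tumbler's own z axis and vertical above 0.35 rad).
It also fails if it takes over 42 s, if anything falls off the work surface, if the arm or the gripper's body presses on something with over 40 N, if the wrist force passes 120 N, or if a joint passes its speed limit or range.

## Working session

There is one attempt and no reset: what is moved stays moved. The work goes in short steps, Python scripts to look and compute and a tool call to move; the robot and the scene stay as the last step left them, time stands still between calls to the robot, and variables do not carry over. Pictures are saved under pics/ and viewed, at most 13 in all, crops included, and the job is handed in when it is done.

Besides the shell and the picture viewer there is one more tool, called after "Emit:" in YAML: its name, and indented under it one key for each argument. servo_tool: Moves the arm, as the interface text tells. Its arguments: {"type":"object","properties":{"motion":{"type":"array"},"squeeze":{"type":"number"}},"required":["motion"]}

```bash
mkdir -p pics; cat > h.py <<'E'
import numpy as np, cv2
from cell import ctrl
def cloud(n):
    im,d=ctrl.snapshot(n); m=ctrl.camera_model(n); f=200/np.tan(np.radians(m['vfov'])/2)
    v,u=np.mgrid[:400,:640]; P=np.stack([(u-m['cx'])/f*d,(v-m['cy'])/f*d,d],-1)
    W=(P-np.array(m['t']))@np.array(m['R']); W[d==0]=np.nan
    return im,d,W
E
python3 - <<'E'
from h import *
s=ctrl.get_state(); print(s, ctrl.hold_point_z)
for n in('side','top'):
    im,d,W=cloud(n); cv2.imwrite(f'pics/{n}0.png',im); np.save(f'{n}0.npy',W); m=ctrl.camera_model(n); print(n,m)
E
```

```text
{'time_s': 0.0, 'q': array([-1.42439221e+00,  3.13429948e-01,  1.49844262e+00,  6.52886383e-06,
        1.33101912e+00, -2.23383947e-01]), 'dq': array([-0.00045898, -0.00154162,  0.00048346, -0.00026454, -0.00299172,
        0.00018878]), 'joint_efforts': array([ 6.50095553e-04, -4.12261248e+01, -2.59745032e+01, -1.40197139e-04,
        4.06917301e-03,  7.16358471e-06]), 'tool_pos': array([ 0.18969625, -0.48919814,  0.19434329]), 'tool_rot': array([-6.48912264e-04,  9.82955673e-01,  1.83841571e-01,  2.81618039e-05]), 'force': array([ 0.35343132,  0.26617705, -0.34533712]), 'wrist_torque': array([-0.00421195, -0.04509812, -0.04057543]), 'grasp_force': 0.0, 'opening': 0.9991629442819089} 0.0187
side {'vfov': 44.95457650254173, 'cx': 322.4951797268692, 'cy': 204.21834803914834, 'R': array([[ 0.93503981, -0.35454081,  0.00117236],
       [-0.15717408, -0.4174788 , -0.89499037],
       [ 0.31780005,  0.83666735, -0.44608393]]), 't': array([-0.45830883,  0.1733999 ,  0.65683984])}
top {'vfov': 52.27132545412543, 'cx': 315.98963236149257, 'cy': 201.62108019713628, 'R': array([[-0.00965452, -0.99977451,  0.01891371],
       [-0.98509047,  0.00626028, -0.17192317],
       [ 0.17176599, -0.02029155, -0.98492878]]), 't': array([0.05309883, 0.53111425, 0.83342363])}
```

View pics/side0.png

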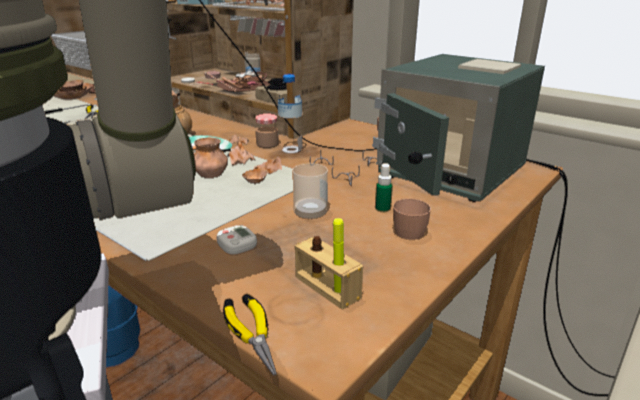

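View pics/top0.png

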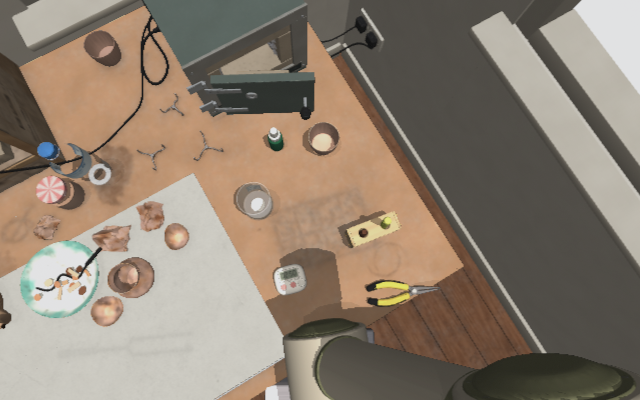

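The side view shows the marker at about (338,222–290), with the scriber left of it at (317,243) and the tumbler at (311,190). In the top view the marker is at (387,222), the scriber at (364,233) and the tumbler rim near (254,200).

```bash
python3 - <<'E'
from h import *
def ray(n,u,v,z):
    m=ctrl.camera_model(n); f=200/np.tan(np.radians(m['vfov'])/2);R=np.array(m['R']);t=np.array(m['t'])
    c=-R.T@t; d=R.T@np.array([(u-m['cx'])/f,(v-m['cy'])/f,1]); return c+d*(z-c[2])/d[2]
S=np.load('side0.npy');T=np.load('top0.npy')
for n,W in(('side',S),('top',T)):
    hsv=cv2.cvtColor(cv2.imread(f'pics/{n}0.png'),cv2.COLOR_BGR2HSV)
    p=W[(W[...,0]>.3)&(W[...,0]<.75)&(W[...,1]<-.1)&(W[...,1]>-.6)] 
    m=(hsv[...,1]>180)&(hsv[...,0]>25)&(hsv[...,0]<42)&(W[...,2]>.065)&(W[...,2]<.15)
    q=W[m]; v,u=np.where(m); print(n,len(q),u.min(),u.max(),v.min(),v.max())
    for a in np.arange(.06,.14,.01):
        k=q[(q[:,2]>a)&(q[:,2]<=a+.01)]
        if len(k): print(round(a,3),len(k),np.round(np.median(k,0),4),np.round(np.ptp(k,axis=0),3))
    # stand top plate
    m=(np.abs(W[...,2]-.06)<.004)&(np.abs(W[...,0]-q[:,0].mean())<.12)&(np.abs(W[...,1]-q[:,1].mean())<.12)
    xy=W[m][:,:2].astype(np.float32); print('stand',len(xy),cv2.minAreaRect(xy*1000))
for z in(.092,):
    for u,v in((254,200),(237,200),(272,200),(254,183),(254,218)): print('tumb',ray('top',u,v,z).round(3))
im=cv2.imread('pics/top0.png'); a=cv2.resize(im[150:260,220:300],None,fx=5,fy=5,interpolation=2); b=cv2.resize(cv2.imread('pics/side0.png')[150:310,285:365],None,fx=3.4375,fy=3.4375,interpolation=2)
cv2.imwrite('pics/c.png',np.hstack([a,b]))
E
```

```text
side 386 333 343 219 260
0.06 31 [ 0.4771 -0.0971  0.0676] [0.013 0.008 0.005]
0.07 60 [ 0.477  -0.0962  0.0746] [0.013 0.008 0.01 ]
0.08 55 [ 0.4775 -0.0956  0.0842] [0.014 0.007 0.01 ]
0.09 64 [ 0.4768 -0.0947  0.0946] [0.014 0.01  0.01 ]
0.1 58 [ 0.4774 -0.0947  0.1052] [0.012 0.008 0.01 ]
0.11 53 [ 0.4776 -0.0939  0.1153] [0.011 0.007 0.009]
0.12 65 [ 0.4779 -0.0912  0.1242] [0.013 0.012 0.007]
stand 1010 ((470.7540283203125, -71.28887939453125), (42.556640625, 113.08368682861328), 21.427213668823242)Traceback (most recent call last):
  File "<stdin>", line 10, in <module>
    return umr_minimum(a, axis, None, out, keepdims, initial, where)
ValueError: zero-size array to reduction operation minimum which has no identity
```

```bash
python3 - <<'E'
from h import *
def ray(n,u,v,z):
    m=ctrl.camera_model(n); f=200/np.tan(np.radians(m['vfov'])/2);R=np.array(m['R']);t=np.array(m['t'])
    c=-R.T@t; d=R.T@np.array([(u-m['cx'])/f,(v-m['cy'])/f,1]); return c+d*(z-c[2])/d[2]
W=np.load('top0.npy'); near=np.hypot(W[...,0]-.475,W[...,1]+.07)<.09
for lo,hi in((.118,.135),(.072,.085),(.055,.066)):
    m=near&(W[...,2]>lo)&(W[...,2]<hi); q=W[m]; v,u=np.where(m)
    print(lo,len(q),q.mean(0).round(4),u.mean(),v.mean(),cv2.minAreaRect((q[:,:2]*1000).astype(np.float32)))
q=W[near&(W[...,2]>.07)&(W[...,0:1].squeeze()>.3)]; print(q[:,2].max())
for n in('top','side'):
  W=np.load(n+'0.npy')
  q=W[(np.hypot(W[...,0]-.52,W[...,1]-.1)<.06)&(W[...,2]>.08)&(W[...,2]<.1)]
  if len(q): print(n,'tumb rim',len(q),cv2.minEnclosingCircle((q[:,:2]*1000).astype(np.float32)),q.mean(0))
for u,v in((254,200),(236,200),(272,200),(254,182),(254,218)): print('tumb',ray('top',u,v,.092).round(3))
im=cv2.imread('pics/top0.png'); a=cv2.resize(im[150:260,220:300],None,fx=5,fy=5,interpolation=2); b=cv2.resize(cv2.imread('pics/side0.png')[150:310,285:365],None,fx=3.4375,fy=3.4375,interpolation=2)
cv2.imwrite('pics/c.png',np.hstack([a,b]))
E
```

```text
0.118 51 [ 0.4796 -0.0867  0.1246] 386.52941176470586 220.4313725490196 ((479.8888244628906, -87.14115905761719), (13.885557174682617, 13.20547866821289), 44.479427337646484)
0.072 44 [ 0.464  -0.0525  0.0779] 365.9318181818182 230.97727272727272 ((466.39715576171875, -68.01564025878906), (12.646761894226074, 55.537689208984375), 11.288379669189453)
0.055 847 [ 0.4704 -0.069   0.0602] 372.4250295159386 228.74970484061393 ((471.5094299316406, -70.65751647949219), (40.104217529296875, 112.27397155761719), 20.47240447998047)
0.12881262008115896
top tumb rim 36 ((526.9615478515625, 153.96853637695312), 21.567419052124023) [0.52419696 0.14933754 0.09003199]
side tumb rim 145 ((527.3427124023438, 154.10125732421875), 23.378171920776367) [0.52612543 0.14901834 0.08624822]
tumb [0.528 0.176 0.092]
tumb [0.528 0.213 0.092]
tumb [0.527 0.139 0.092]
tumb [0.565 0.177 0.092]
tumb [0.491 0.175 0.092]
```

View pics/c.png

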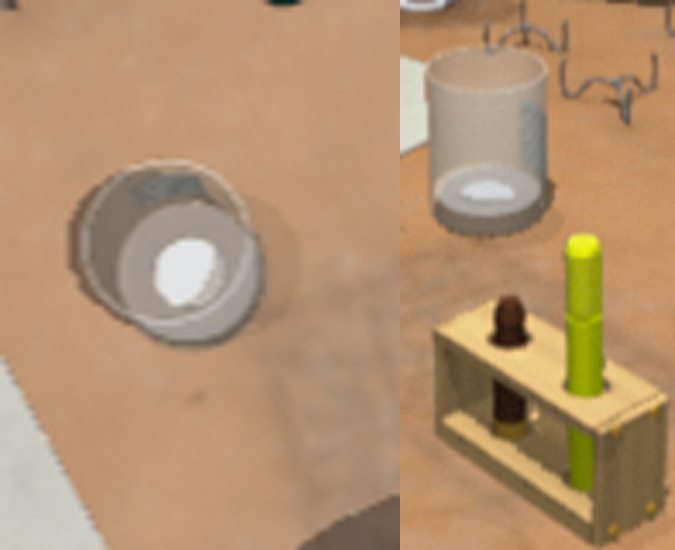

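The tumbler rim is centred near (253.6,198.6) in the top view. The marker leans about 4° towards +y. I'll turn the tool so the fingers close along world x, square to that lean. The tool's x then lies along world y and its y along world x.

Emit:
servo_tool:
  motion:
    - {"dp":[0,0,0],"yaw":-6.9,"hand":0.0854}
    - {"dp":[0,0,0],"yaw":-6.9,"hand":0.0854}
    - {"dp":[0,0,0],"yaw":-6.9,"hand":0.0854}
    - {"dp":[0,0,0],"yaw":-6.9,"hand":0.0854}
    - {"dp":[0,0,0],"yaw":-6.9,"hand":0.0854}
    - {"dp":[0,0,0],"yaw":-6.9,"hand":0.0854}
    - {"dp":[0,0,0],"yaw":-6.9,"hand":0.0854}
    - {"dp":[0,0,0],"yaw":-6.9,"hand":0.0854}
  squeeze: 30

```text
time_s: 0.77
tool_pos: [0.1897, -0.4893, 0.1946]
tool_rot: [-0.0, 0.784, 0.621, 0.0]
force: [0.0, 0.6, -0.4]
opening: 1.005
grasp_force: 0.0
```

Emit:
servo_tool:
  motion:
    - {"dp":[0,0,0],"yaw":-6.9,"hand":0.0854}
    - {"dp":[0,0,0],"yaw":-6.7,"hand":0.0854}
    - {"dp":[0.025,0.018,0],"yaw":0,"hand":0.0854}
    - {"dp":[0.025,0.018,0],"yaw":0,"hand":0.0854}
    - {"dp":[0.025,0.018,0],"yaw":0,"hand":0.0854}
    - {"dp":[0.025,0.018,0],"yaw":0,"hand":0.0854}
    - {"dp":[0.025,0.018,0],"yaw":0,"hand":0.0854}
    - {"dp":[0.025,0.018,0],"yaw":0,"hand":0.0854}

```text
time_s: 1.43
tool_pos: [0.2983, -0.3381, 0.1947]
tool_rot: [-0.0, 0.707, 0.707, 0.0]
force: [0.1, 0.0, -0.5]
opening: 0.997
grasp_force: 0.0
```

Emit:
servo_tool:
  motion:
    - {"dp":[0.025,0.018,0],"yaw":0,"hand":0.0854}
    - {"dp":[0.025,0.018,0],"yaw":0,"hand":0.0854}
    - {"dp":[0.025,0.018,0],"yaw":0,"hand":0.0854}
    - {"dp":[0.025,0.018,0],"yaw":0,"hand":0.0854}
    - {"dp":[0.025,0.018,0],"yaw":0,"hand":0.0854}
    - {"dp":[0.025,0.018,0],"yaw":0,"hand":0.0854}
    - {"dp":[0.025,0.018,0],"yaw":0,"hand":0.0854}
    - {"dp":[0,0,0],"yaw":0,"hand":0.0854}

```text
time_s: 2.1
tool_pos: [0.4255, -0.161, 0.1947]
tool_rot: [-0.0, 0.706, 0.708, 0.001]
force: [0.9, -0.5, 0.7]
opening: 0.998
grasp_force: 0.0
```

Emit:
servo_tool:
  motion:
    - {"dp":[0.025,0.018,0],"yaw":0,"hand":0.0854}
    - {"dp":[0.025,0.018,0],"yaw":0,"hand":0.0854}
    - {"dp":[0.0235,0.018,0],"yaw":0,"hand":0.0854}
    - {"dp":[0,0,0.01],"yaw":0,"hand":0.0854}
    - {"dp":[0,0,0.01],"yaw":0,"hand":0.0854}
    - {"dp":[0,0,0.01],"yaw":0,"hand":0.0854}
    - {"dp":[0,0,0],"yaw":0,"hand":0.0854}
    - {"dp":[0,0,0],"yaw":0,"hand":0.0854}

```text
time_s: 2.77
tool_pos: [0.4771, -0.0918, 0.1643]
tool_rot: [-0.001, 0.708, 0.707, -0.0]
force: [0.8, -0.7, -0.5]
opening: 0.997
grasp_force: 0.0
```

```bash
cat > look.py <<'E'
from h import *
import sys
im,d,W=cloud('side'); hsv=cv2.cvtColor(im,cv2.COLOR_BGR2HSV)
u0,u1,v0,v1=map(int,sys.argv[2:6]); cv2.imwrite(f'pics/{sys.argv[1]}.png',cv2.resize(im[v0:v1,u0:u1],None,fx=3,fy=3,interpolation=2))
m=(hsv[...,1]>180)&(hsv[...,0]>25)&(hsv[...,0]<42); m[:,:u0]=0;m[:,u1:]=0;m[:v0]=0;m[v1:]=0
q=W[m&(W[...,2]>.065)]
q=q[np.abs(q-np.median(q,0)).max(1)<.09]
z=np.linspace(q[:,2].min(),q[:,2].max(),7)
for a,b in zip(z,z[1:]):
    k=q[(q[:,2]>=a)&(q[:,2]<=b)]
    if len(k)>4: print(len(k),'axis~',(np.median(k,0)+[.0025,.0065,0]).round(4), 'xmid',((np.percentile(k[:,0],2)+np.percentile(k[:,0],98))/2+.0025).round(4))
print(ctrl.get_state()['tool_pos'],'top z',q[:,2].max())
E
python3 look.py a 240 440 110 310
```

```text
62 axis~ [ 0.4798 -0.0901  0.0702] xmid 0.4814
66 axis~ [ 0.4802 -0.0895  0.0809] xmid 0.4815
68 axis~ [ 0.4798 -0.0886  0.0909] xmid 0.4815
69 axis~ [ 0.48   -0.0874  0.1005] xmid 0.4818
74 axis~ [ 0.48   -0.0872  0.1111] xmid 0.4816
89 axis~ [ 0.4804 -0.0857  0.1225] xmid 0.4814
[ 0.47751593 -0.09184661  0.16494566] top z 0.12670718932614777
```

View pics/a.png

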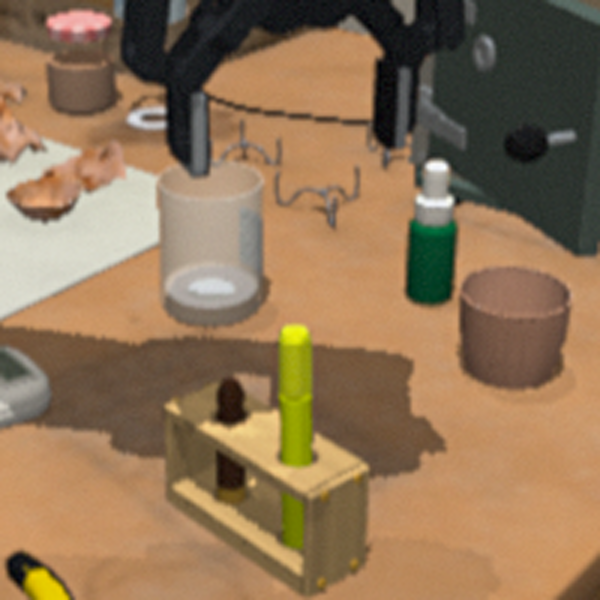

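The pen stands upright and untouched, its top at crop (295,335), with the fingers above it on both sides. I'll centre on it and go down.

Emit:
servo_tool:
  motion:
    - {"dp":[0.0048,0.0028,0],"yaw":0,"hand":0.06}
    - {"dp":[0,0,0.012],"yaw":0,"hand":0.06}
    - {"dp":[0,0,0.015],"yaw":0,"hand":0.06}
    - {"dp":[0,0,0.015],"yaw":0,"hand":0.06}
    - {"dp":[0,0,0.015],"yaw":0,"hand":0.06}
    - {"dp":[0,0,0.014],"yaw":0,"hand":0.06}
    - {"dp":[0,0,0],"yaw":0,"hand":0.06}
    - {"dp":[0,0,0],"yaw":0,"hand":0.06}

```text
time_s: 3.48
tool_pos: [0.4807, -0.0863, 0.0942]
tool_rot: [-0.0, 0.707, 0.707, -0.0]
force: [-0.9, -0.6, 0.2]
opening: 0.704
grasp_force: 0.0
```

```bash
python3 look.py b 260 420 150 310
```

```text
66 axis~ [ 0.4804 -0.0902  0.0699] xmid 0.4816
67 axis~ [ 0.4796 -0.0892  0.0808] xmid 0.4816
71 axis~ [ 0.4793 -0.0885  0.0909] xmid 0.4818
75 axis~ [ 0.4799 -0.0876  0.1014] xmid 0.4815
69 axis~ [ 0.4796 -0.0874  0.1123] xmid 0.4814
79 axis~ [ 0.4802 -0.0855  0.1238] xmid 0.4813
[ 0.48113477 -0.08645693  0.09480999] top z 0.12730476518041145
```

View pics/b.png

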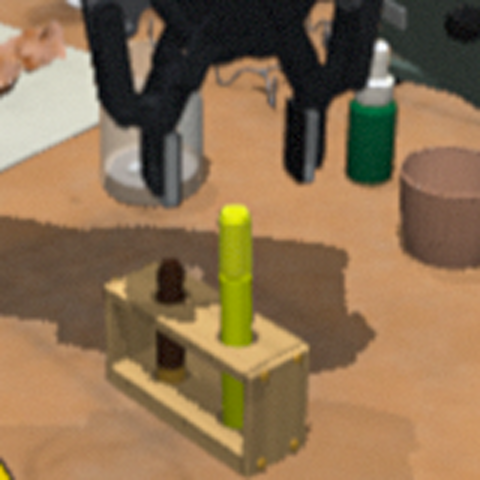

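Both fingertips (crop 170,200 and 305,180) appear above and behind the pen top (235,208), which doesn't match the pose I expected. I'll check against the depth before closing.

```bash
python3 - <<'E'
from h import *
for n in('side','top'):
    im,d,W=cloud(n); cv2.imwrite(f'pics/{n}2.png',im)
    if n=='side':
        for u,v in((317,215),(316,205),(361,208),(361,195),(338,222),(338,250)): print(u,v,im[v,u],d[v,u],W[v,u].round(4))
    m=ctrl.camera_model(n); f=200/np.tan(np.radians(m['vfov'])/2)
    for X in([.481,-.0865,.0948],[.451,-.0865,.105],[.511,-.0865,.105],[.481,-.087,.126]):
        p=np.array(m['R'])@X+m['t']; print(n,X,m['cx']+f*p[0]/p[2],m['cy']+f*p[1]/p[2],p[2])
E
```

```text
317 215 [116 115 113] 0.65335655 [ 0.4454 -0.0965  0.1442]
316 205 [106 104 103] 0.6448031 [ 0.4437 -0.0975  0.1602]
361 208 [58 56 52] 0.6762847 [ 0.5115 -0.0951  0.1424]
361 195 [21 17 17] 0.66593194 [ 0.5103 -0.096   0.1631]
338 222 [  0 239 235] 0.6748949 [ 0.4779 -0.093   0.1255]
338 250 [  0 166 154] 0.689944 [ 0.4767 -0.0975  0.0825]
side [0.481, -0.0865, 0.0948] 337.9516070511186 238.34258027907148 0.6950411853663264
side [0.451, -0.0865, 0.105] 318.36734153660217 235.91526617445922 0.6809571278860902
side [0.511, -0.0865, 0.105] 357.21985973866816 228.5399186145028 0.7000251307384499
side [0.481, -0.087, 0.126] 338.42898934359135 219.3802198703059 0.6807050331714175
top [0.481, -0.0865, 0.0948] 383.59015204165985 221.61810780565906 0.8244270431620412
top [0.451, -0.0865, 0.105] 385.1029165874921 235.99611911579373 0.8092277898360253
top [0.511, -0.0865, 0.105] 383.94567982975366 206.1667946026547 0.8195337494296546
top [0.481, -0.087, 0.126] 386.76632780580815 219.63578127386108 0.7937074110839066
```

View pics/top2.png

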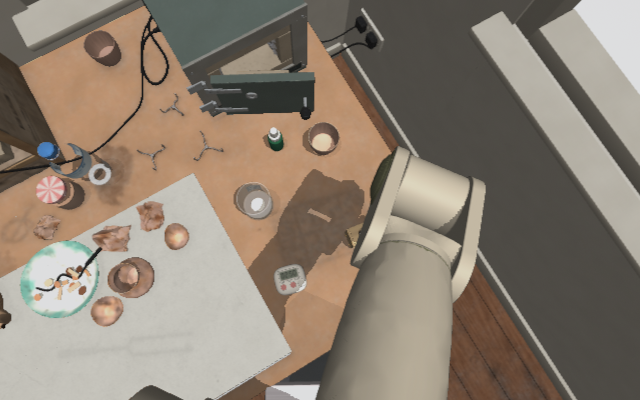

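```bash
python3 - <<'E'
from h import *
im,d,W=cloud('side')
g=im.max(2).astype(int)-im.min(2)
m=(g<40)&(np.abs(W[...,1]+.09)<.03)&(W[...,2]>.07)&(W[...,2]<.2)&(W[...,0]>.40)&(W[...,0]<.56)
for lo,hi in((.40,.478),(.482,.56)):
    q=W[m&(W[...,0]>lo)&(W[...,0]<hi)]
    for a in np.arange(.08,.19,.01):
        k=q[(q[:,2]>a)&(q[:,2]<=a+.01)]
        if len(k)>3: print(lo,a.round(2),len(k),k.min(0).round(3),k.max(0).round(3))
b=W[(np.abs(W[...,0]-.42)<.02)&(np.abs(W[...,1]+.12)<.02)]; print('bench z',np.median(b[:,2]))
s=ctrl.get_state(); print(s['q'],s['tool_pos'],s['opening'])
E
```

```text
0.4 0.13 7 [ 0.443 -0.096  0.137] [ 0.449 -0.084  0.14 ]
0.4 0.14 69 [ 0.436 -0.099  0.141] [ 0.45  -0.079  0.15 ]
0.4 0.15 89 [ 0.436 -0.098  0.15 ] [ 0.45 -0.08  0.16]
0.4 0.16 94 [ 0.436 -0.098  0.16 ] [ 0.45  -0.081  0.17 ]
0.4 0.17 74 [ 0.431 -0.099  0.17 ] [ 0.45  -0.082  0.18 ]
0.4 0.18 201 [ 0.418 -0.101  0.18 ] [ 0.453 -0.074  0.19 ]
0.482 0.13 6 [ 0.51  -0.095  0.138] [ 0.512 -0.082  0.14 ]
0.482 0.14 74 [ 0.509 -0.098  0.141] [ 0.523 -0.075  0.15 ]
0.482 0.15 78 [ 0.509 -0.097  0.15 ] [ 0.522 -0.076  0.16 ]
0.482 0.16 86 [ 0.509 -0.098  0.16 ] [ 0.523 -0.078  0.17 ]
0.482 0.17 83 [ 0.509 -0.099  0.17 ] [ 0.522 -0.076  0.18 ]
0.482 0.18 163 [ 0.507 -0.101  0.18 ] [ 0.542 -0.076  0.19 ]
bench z 0.38091312548778195
[-4.18043135e-01  3.40614370e-01  1.74104505e+00  2.14650945e-05
  1.05803971e+00 -4.17813985e-01] [ 0.48117892 -0.08648804  0.09491515] 0.700513757663848
```

By depth, the fingertips are at z≈0.138 while the state reads the TCP at 0.095, about 35 mm too low after allowing for the pad swing. The xy position agrees. I'll lower in part only and look again, trusting the camera for height.

Emit:
servo_tool:
  motion:
    - {"dp":[0,0,0.005],"yaw":0,"hand":0.06}
    - {"dp":[0,0,0.005],"yaw":0,"hand":0.06}
    - {"dp":[0,0,0.005],"yaw":0,"hand":0.06}
    - {"dp":[0,0,0.005],"yaw":0,"hand":0.06}
    - {"dp":[0,0,0.005],"yaw":0,"hand":0.06}
    - {"dp":[0,0,0.005],"yaw":0,"hand":0.06}
    - {"dp":[0,0,0],"yaw":0,"hand":0.06}
    - {"dp":[0,0,0],"yaw":0,"hand":0.06}

```text
time_s: 4.35
tool_pos: [0.4805, -0.0862, 0.0636]
tool_rot: [-0.0, 0.707, 0.707, -0.0]
force: [0.8, -0.1, -0.6]
opening: 0.701
grasp_force: 0.0
```

```bash
cat > tips.py <<'E'
from h import *
im,d,W=cloud('side')
g=im.max(2).astype(int)-im.min(2)
x,y,_=ctrl.get_state()['tool_pos']
m=(g<40)&(np.abs(W[...,1]-y)<.03)&(W[...,2]>.07)&(W[...,2]<.2)
for lo,hi in((x-.06,x-.003),(x+.003,x+.06)):
    q=W[m&(W[...,0]>lo)&(W[...,0]<hi)]; z0=np.sort(q[:,2])[5]; k=q[(q[:,2]<z0+.03)]
    print('tip z',z0.round(4),'inner/outer x',k[:,0].min().round(4),k[:,0].max().round(4),'y',k[:,1].min().round(4),k[:,1].max().round(4))
E
python3 tips.py; python3 look.py c2 260 420 150 310
```

```text
tip z 0.1073 inner/outer x 0.4354 0.463 y -0.0985 -0.0566
tip z 0.1085 inner/outer x 0.5085 0.5229 y -0.0984 -0.075
63 axis~ [ 0.4796 -0.0904  0.0701] xmid 0.4817
68 axis~ [ 0.4798 -0.0894  0.0808] xmid 0.4817
66 axis~ [ 0.4798 -0.0889  0.0904] xmid 0.4814
74 axis~ [ 0.4798 -0.0881  0.1009] xmid 0.4816
64 axis~ [ 0.4799 -0.0875  0.1107] xmid 0.4811
83 axis~ [ 0.4806 -0.0861  0.1226] xmid 0.4812
[ 0.48077747 -0.0863576   0.06406633] top z 0.12661445254854445
```

View pics/c2.png

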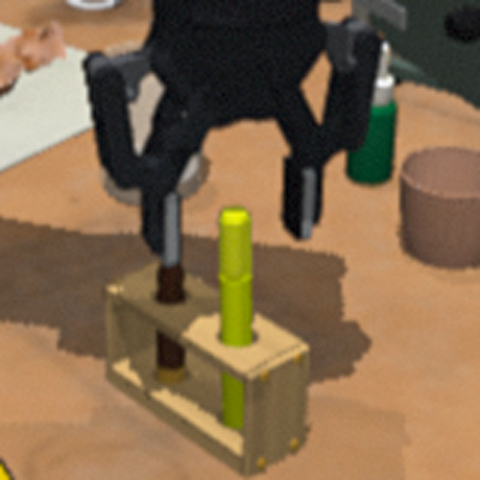

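The fingers now straddle the pen, tips at crop rows 240–265 against the pen top at 208, and the tips dropped the commanded 30 mm. I'll go 6 mm lower, close, and check.

Emit:
servo_tool:
  motion:
    - {"dp":[0,0,0.003],"yaw":0,"hand":0.06}
    - {"dp":[0,0,0.003],"yaw":0,"hand":0.05}
    - {"dp":[0,0,0],"yaw":0,"hand":0.04}
    - {"dp":[0,0,0],"yaw":0,"hand":0.03}
    - {"dp":[0,0,0],"yaw":0,"hand":0.024}
    - {"dp":[0,0,0],"yaw":0,"hand":0.02}
    - {"dp":[0,0,0],"yaw":0,"hand":0.015}
    - {"dp":[0,0,0],"yaw":0,"hand":0.008}
  squeeze: 30

```text
time_s: 5.12
tool_pos: [0.4808, -0.0863, 0.058]
tool_rot: [0.0, 0.707, 0.707, 0.0]
force: [-0.3, 0.8, 0.6]
opening: 0.165
grasp_force: 29.2
```

Emit:
servo_tool:
  motion:
    - {"dp":[0,0,0],"yaw":0,"hand":0.005}
    - {"dp":[0,0,0],"yaw":0,"hand":0.005}
    - {"dp":[0,0,0],"yaw":0,"hand":0.005}
    - {"dp":[0,0,0],"yaw":0,"hand":0.005}
    - {"dp":[0,0,0],"yaw":0,"hand":0.005}
    - {"dp":[0,0,0],"yaw":0,"hand":0.005}
    - {"dp":[0,0,0],"yaw":0,"hand":0.005}
    - {"dp":[0,0,0],"yaw":0,"hand":0.005}

```text
time_s: 5.78
tool_pos: [0.4807, -0.0863, 0.058]
tool_rot: [0.0, 0.707, 0.707, 0.0]
force: [-0.7, 1.1, 2.7]
opening: 0.169
grasp_force: 29.4
```

```bash
python3 tips.py; python3 look.py d 260 420 150 310
```

```text
tip z 0.0972 inner/outer x 0.4581 0.4718 y -0.0993 -0.0787
tip z 0.0987 inner/outer x 0.486 0.4999 y -0.099 -0.0774
65 axis~ [ 0.4796 -0.09    0.0703] xmid 0.4814
70 axis~ [ 0.4794 -0.0893  0.0802] xmid 0.4816
67 axis~ [ 0.4803 -0.0881  0.0899] xmid 0.4816
52 axis~ [ 0.4813 -0.0885  0.1006] xmid 0.4823
52 axis~ [ 0.4818 -0.0877  0.1106] xmid 0.483
76 axis~ [ 0.4828 -0.0862  0.1228] xmid 0.4836
[ 0.4807171  -0.08632679  0.05799739] top z 0.1263243618133028
```

The grip holds (29 N, pads on the top 28 mm). I'll draw the pen up along its own axis.

Emit:
servo_tool:
  motion:
    - {"dp":[0.0003,0,-0.004],"yaw":0,"hand":0.005}
    - {"dp":[0.0003,0,-0.004],"yaw":0,"hand":0.005}
    - {"dp":[0.0003,0,-0.004],"yaw":0,"hand":0.005}
    - {"dp":[0.0003,0,-0.004],"yaw":0,"hand":0.005}
    - {"dp":[0.0003,0,-0.004],"yaw":0,"hand":0.005}
    - {"dp":[0.0003,0,-0.004],"yaw":0,"hand":0.005}
    - {"dp":[0,0,0],"yaw":0,"hand":0.005}
    - {"dp":[0,0,0],"yaw":0,"hand":0.005}

```text
time_s: 6.55
tool_pos: [0.4807, -0.0845, 0.0821]
tool_rot: [0.0, 0.707, 0.707, 0.0]
force: [-0.1, 0.3, -0.4]
opening: 0.172
grasp_force: 29.3
```

```bash
python3 look.py e 260 420 120 310
```

```text
89 axis~ [ 0.4796 -0.0898  0.0728] xmid 0.4816
97 axis~ [ 0.4797 -0.0884  0.0869] xmid 0.4814
88 axis~ [ 0.4797 -0.0876  0.1009] xmid 0.4808
84 axis~ [ 0.4799 -0.0871  0.1143] xmid 0.4809
80 axis~ [ 0.4815 -0.0864  0.1282] xmid 0.4829
94 axis~ [ 0.4828 -0.0852  0.1449] xmid 0.4837
[ 0.48055902 -0.08444464  0.08186205] top z 0.15044688396471034
```

View pics/e.png

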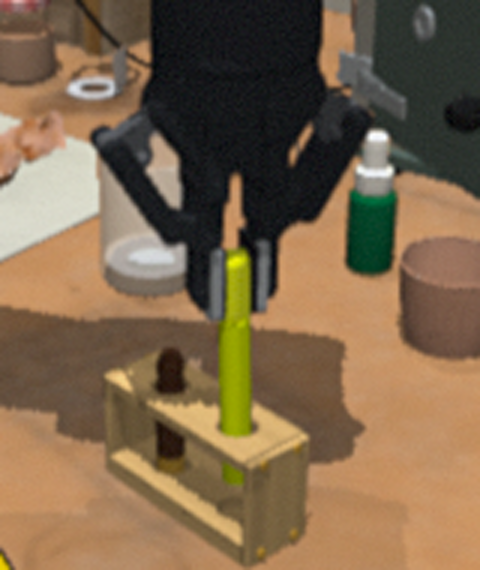

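The pen is coming up cleanly (its foot now shows at crop (233,480)) and the stand hasn't moved.

Emit:
servo_tool:
  motion:
    - {"dp":[0.0005,0,-0.008],"yaw":0,"hand":0.005}
    - {"dp":[0.0006,0,-0.01],"yaw":0,"hand":0.005}
    - {"dp":[0.0006,0,-0.01],"yaw":0,"hand":0.005}
    - {"dp":[0.0006,0,-0.01],"yaw":0,"hand":0.005}
    - {"dp":[0.0006,0,-0.012],"yaw":0,"hand":0.005}
    - {"dp":[0,0,-0.02],"yaw":0,"hand":0.005}
    - {"dp":[0,0,-0.02],"yaw":0,"hand":0.005}
    - {"dp":[0,0,-0.01],"yaw":0,"hand":0.005}

```text
time_s: 7.27
tool_pos: [0.4814, -0.0818, 0.185]
tool_rot: [0.002, 0.707, 0.707, 0.001]
force: [-0.2, -0.0, 0.5]
opening: 0.173
grasp_force: 29.3
```

```bash
python3 look.py f 260 420 60 310; python3 - <<'E'
import sys; from h import *
def ray(n,u,v,z):
    m=ctrl.camera_model(n); f=200/np.tan(np.radians(m['vfov'])/2);R=np.array(m['R']);t=np.array(m['t'])
    c=-R.T@t; d=R.T@np.array([(u-m['cx'])/f,(v-m['cy'])/f,1]); return c+d*(z-c[2])/d[2]
# rim ellipse centre top, base centre top; side rim centre
print(ray('top',253.6,198.6,.092),ray('top',258.3,204.5,.0),ray('side',285+86.5/3.4375,150+71/3.4375,.092),ray('side',285+90/3.4375,150+200/3.4375,.002))
E
```

```text
126 axis~ [ 0.4808 -0.0892  0.1435] xmid 0.4822
145 axis~ [ 0.4803 -0.0879  0.1635] xmid 0.4819
155 axis~ [ 0.4804 -0.0867  0.1832] xmid 0.4822
150 axis~ [ 0.4805 -0.0852  0.2031] xmid 0.482
141 axis~ [ 0.481  -0.0845  0.2227] xmid 0.4823
156 axis~ [ 0.4825 -0.0825  0.2442] xmid 0.4839
[ 0.48184677 -0.0820189   0.18574139] top z 0.2532889504728397
[0.53046771 0.17685109 0.092     ] [0.53367971 0.17840434 0.        ] [0.53028257 0.17300017 0.092     ] [0.53731105 0.18942415 0.002     ]
```

Emit:
servo_tool:
  motion:
    - {"dp":[0.012,0.002,0],"yaw":0,"hand":0.005}
    - {"dp":[0.024,0.0045,0],"yaw":0,"hand":0.005}
    - {"dp":[0.024,0.0045,0],"yaw":0,"hand":0.005}
    - {"dp":[0.024,0.0045,0],"yaw":0,"hand":0.005}
    - {"dp":[0.024,0.0045,0],"yaw":0,"hand":0.005}
    - {"dp":[0.024,0.0045,0],"yaw":0,"hand":0.005}
    - {"dp":[0.024,0.0045,0],"yaw":0,"hand":0.005}
    - {"dp":[0.024,0.0045,0],"yaw":0,"hand":0.005}

```text
time_s: 7.98
tool_pos: [0.514, 0.0997, 0.1814]
tool_rot: [-0.0, 0.707, 0.707, -0.0]
force: [-1.1, -0.3, -0.5]
opening: 0.164
grasp_force: 29.3
```

Emit:
servo_tool:
  motion:
    - {"dp":[0.024,0.0045,0],"yaw":0,"hand":0.005}
    - {"dp":[0.024,0.0045,0],"yaw":0,"hand":0.005}
    - {"dp":[0.02,0.0045,0],"yaw":0,"hand":0.005}
    - {"dp":[0.012,0.0025,0],"yaw":0,"hand":0.005}
    - {"dp":[0.004,0,0],"yaw":0,"hand":0.005}
    - {"dp":[0,0,0],"yaw":0,"hand":0.005}
    - {"dp":[0,0,0],"yaw":0,"hand":0.005}
    - {"dp":[0,0,0],"yaw":0,"hand":0.005}

```text
time_s: 8.65
tool_pos: [0.5301, 0.1814, 0.1819]
tool_rot: [0.0, 0.708, 0.707, -0.0]
force: [0.6, -0.0, -0.2]
opening: 0.169
grasp_force: 29.3
```

```bash
python3 look.py g 240 400 50 250
```

```text
75 axis~ [0.5292 0.1741 0.1394] xmid 0.5308
76 axis~ [0.5291 0.1751 0.16  ] xmid 0.5302
88 axis~ [0.5289 0.1767 0.18  ] xmid 0.5303
86 axis~ [0.5298 0.178  0.2001] xmid 0.5309
83 axis~ [0.5311 0.1792 0.2189] xmid 0.5318
83 axis~ [0.5318 0.1804 0.2405] xmid 0.5328
[0.53019643 0.18145398 0.18196847] top z 0.24981073836894813
```

View pics/g.png

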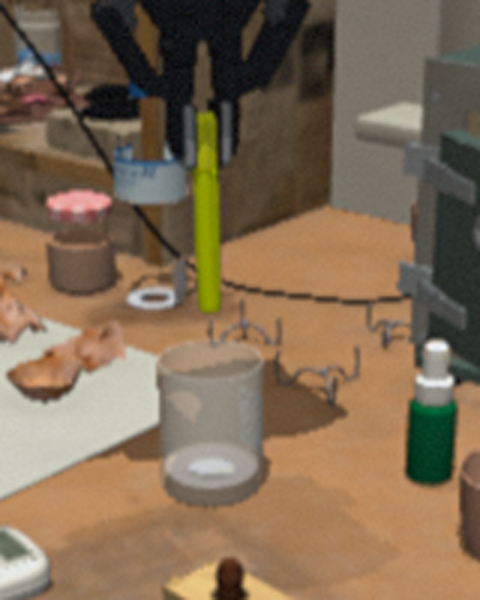

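The pen hangs above the middle of the tumbler (pen foot at crop (208,310), rim centre about (212,360)). I'll lower it in.

Emit:
servo_tool:
  motion:
    - {"dp":[0,0,0.008],"yaw":0,"hand":0.005}
    - {"dp":[0,0,0.012],"yaw":0,"hand":0.005}
    - {"dp":[0,0,0.012],"yaw":0,"hand":0.005}
    - {"dp":[0,0,0.012],"yaw":0,"hand":0.005}
    - {"dp":[0,0,0.012],"yaw":0,"hand":0.005}
    - {"dp":[0,0,0.008],"yaw":0,"hand":0.005}
    - {"dp":[0,0,0.006],"yaw":0,"hand":0.005}
    - {"dp":[0,0,0],"yaw":0,"hand":0.005}

```text
time_s: 9.37
tool_pos: [0.5296, 0.1821, 0.1107]
tool_rot: [-0.001, 0.707, 0.707, -0.001]
force: [-0.2, 0.1, -0.3]
opening: 0.163
grasp_force: 29.3
```

```bash
python3 look.py i 240 400 50 250
```

```text
54 axis~ [0.5293 0.1761 0.0919] xmid 0.5296
56 axis~ [0.5282 0.1772 0.1083] xmid 0.5298
63 axis~ [0.5294 0.1786 0.1233] xmid 0.5305
59 axis~ [0.529  0.179  0.1391] xmid 0.5297
59 axis~ [0.5312 0.1801 0.1554] xmid 0.5322
66 axis~ [0.5317 0.1815 0.172 ] xmid 0.5325
[0.53004765 0.18223366 0.11159207] top z 0.17936295983461165
```

View pics/i.png

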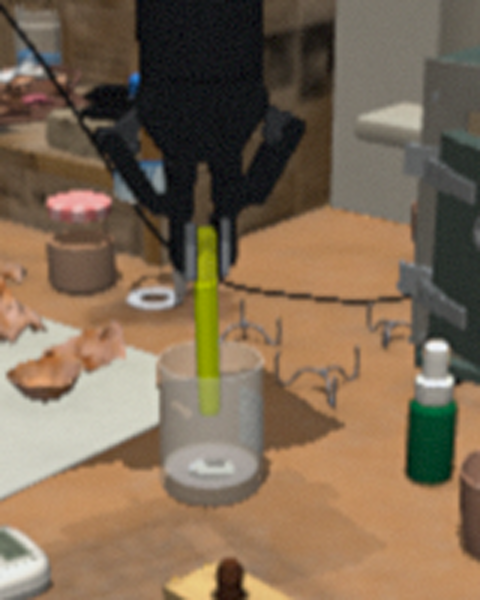

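The pen's foot is inside the tumbler at crop (210,412), clear of the walls. It needs about 43 mm more, then I can release.

Emit:
servo_tool:
  motion:
    - {"dp":[0,0,0.008],"yaw":0,"hand":0.005}
    - {"dp":[0,0,0.009],"yaw":0,"hand":0.005}
    - {"dp":[0,0,0.008],"yaw":0,"hand":0.005}
    - {"dp":[0,0,0.007],"yaw":0,"hand":0.005}
    - {"dp":[0,0,0.006],"yaw":0,"hand":0.005}
    - {"dp":[0,0,0.004],"yaw":0,"hand":0.005}
    - {"dp":[0,0,0],"yaw":0,"hand":0.005}
    - {"dp":[0,0,0],"yaw":0,"hand":0.005}

```text
time_s: 10.08
tool_pos: [0.5302, 0.1824, 0.0698]
tool_rot: [-0.0, 0.707, 0.707, -0.0]
force: [-0.1, -0.8, 0.5]
opening: 0.171
grasp_force: 29.3
```

```bash
python3 tips.py; python3 look.py j 240 400 50 250|tail -1; python3 -c "
from h import *
print(ctrl.get_state()['force'])"
```

```text
tip z 0.0709 inner/outer x 0.4962 0.513 y 0.1525 0.2028
tip z 0.0728 inner/outer x 0.5488 0.5635 y 0.1526 0.2085
[0.53046657 0.18245974 0.07029116] top z 0.14038076366405833
[-0.2484703   0.37804399 -1.68856825]
```

Emit:
servo_tool:
  motion:
    - {"dp":[0,0,0.002],"yaw":0,"hand":0.005}
    - {"dp":[0,0,0.002],"yaw":0,"hand":0.005}
    - {"dp":[0,0,0],"yaw":0,"hand":0.005}
    - {"dp":[0,0,0],"yaw":0,"hand":0.02}
    - {"dp":[0,0,0],"yaw":0,"hand":0.03}
    - {"dp":[0,0,0],"yaw":0,"hand":0.04}
    - {"dp":[0,0,0],"yaw":0,"hand":0.05}
    - {"dp":[0,0,0],"yaw":0,"hand":0.06}

```text
time_s: 10.85
tool_pos: [0.5302, 0.1824, 0.0659]
tool_rot: [-0.0, 0.707, 0.707, -0.0]
force: [-0.2, -0.8, 0.2]
opening: 0.695
grasp_force: 0.0
```

Emit:
servo_tool:
  motion:
    - {"dp":[0,0,0],"yaw":0,"hand":0.07}
    - {"dp":[0,0,0],"yaw":0,"hand":0.07}
    - {"dp":[0,0,-0.008],"yaw":0,"hand":0.07}
    - {"dp":[0,0,-0.015],"yaw":0,"hand":0.07}
    - {"dp":[0,0,-0.02],"yaw":0,"hand":0.07}
    - {"dp":[0,0,-0.025],"yaw":0,"hand":0.07}
    - {"dp":[0,0,-0.025],"yaw":0,"hand":0.07}
    - {"dp":[0,0,-0.02],"yaw":0,"hand":0.07}

```text
time_s: 11.52
tool_pos: [0.5304, 0.1825, 0.1815]
tool_rot: [0.001, 0.707, 0.707, 0.001]
force: [-1.4, -0.1, 0.7]
opening: 0.818
grasp_force: 0.0
```

```bash
python3 look.py k 240 400 110 310
```

```text
29 axis~ [0.5301 0.1992 0.0788] xmid 0.53
33 axis~ [0.5287 0.2028 0.0882] xmid 0.5295
32 axis~ [0.5273 0.2063 0.0967] xmid 0.528
41 axis~ [0.5261 0.2104 0.1063] xmid 0.5271
38 axis~ [0.5255 0.2137 0.1148] xmid 0.5266
30 axis~ [0.5258 0.2163 0.1244] xmid 0.526
[0.53194438 0.18270204 0.18523646] top z 0.12847085884965148
```

View pics/k.png

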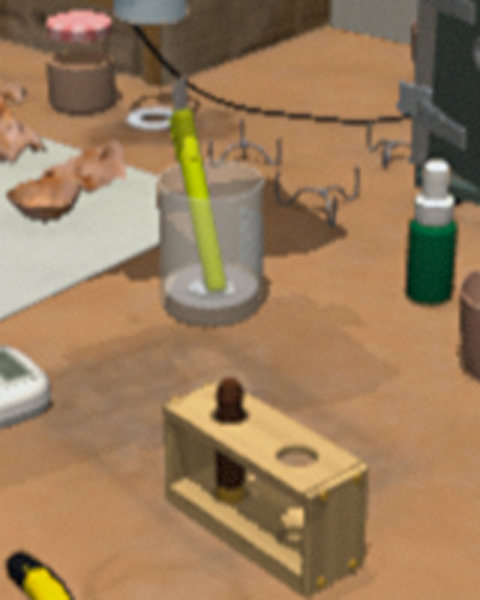

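The marker leans inside the upright tumbler (pen from crop (182,115) to (215,290)). The stand and scriber are in place and the gripper is clear. I'll let it settle, then hand in.

Emit:
servo_tool:
  motion:
    - {"dp":[0,0,-0.01],"yaw":0,"hand":0.07}
    - {"dp":[0,0,0],"yaw":0,"hand":0.07}
    - {"dp":[0,0,0],"yaw":0,"hand":0.07}
    - {"dp":[0,0,0],"yaw":0,"hand":0.07}
    - {"dp":[0,0,0],"yaw":0,"hand":0.07}
    - {"dp":[0,0,0],"yaw":0,"hand":0.07}
    - {"dp":[0,0,0],"yaw":0,"hand":0.07}
    - {"dp":[0,0,0],"yaw":0,"hand":0.07}

```text
time_s: 12.23
tool_pos: [0.5301, 0.1824, 0.1886]
tool_rot: [-0.0, 0.707, 0.707, -0.0]
force: [0.1, -0.8, -1.1]
opening: 0.816
grasp_force: 0.0
```

Emit:
servo_tool:
  motion:
    - {"dp":[0,0,0],"yaw":0,"hand":0.07}
    - {"dp":[0,0,0],"yaw":0,"hand":0.07}
    - {"dp":[0,0,0],"yaw":0,"hand":0.07}
    - {"dp":[0,0,0],"yaw":0,"hand":0.07}
    - {"dp":[0,0,0],"yaw":0,"hand":0.07}
    - {"dp":[0,0,0],"yaw":0,"hand":0.07}
    - {"dp":[0,0,0],"yaw":0,"hand":0.07}
    - {"dp":[0,0,0],"yaw":0,"hand":0.07}

```text
time_s: 12.9
tool_pos: [0.5302, 0.1824, 0.1889]
tool_rot: [0.0, 0.707, 0.707, 0.0]
force: [-0.1, 0.4, -0.5]
opening: 0.821
grasp_force: 0.0
```

```bash
python3 look.py l 240 400 110 310; python3 -c "
from cell import ctrl
print(ctrl.sign_off())"
```

```text
28 axis~ [0.5299 0.1985 0.0792] xmid 0.5298
35 axis~ [0.5284 0.2021 0.0877] xmid 0.5284
31 axis~ [0.5274 0.2065 0.0962] xmid 0.5277
38 axis~ [0.5258 0.2101 0.1057] xmid 0.5271
40 axis~ [0.526  0.2136 0.114 ] xmid 0.5268
34 axis~ [0.5256 0.2158 0.124 ] xmid 0.5259
[0.53018365 0.18240737 0.18890783] top z 0.12825486248167195
the job is handed in; nothing more can be done
None
```

The marker is back in the tumbler, leaning inside it, with the stand and scriber undisturbed and everything at rest; I handed the job in at about 13 s, but no verdict came back.

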